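# Clamp the counter sign board

### The arm

A 6-joint arm with a two-finger parallel gripper is mounted at the origin on the work surface. World frame = base frame: x ahead of the robot, y to its left, z up, the work surface at z = 0. Lengths are in mm, angles in rad, forces in N, time in s.
With the tool pointing down it reaches from about 350 to 725 mm from the base axis. Payload 6 kg.
Tool frame: the origin (TCP) lies at the very end of the fingers, on their centre line; the grasp point (between the pads) lies 19 mm behind it (arm.grip_depth is the distance from the TCP to the grasp point, in mm); z points along the fingers, y is the line along which they close (so a half turn about z gives the same grasp; the last joint's range is limited). The gripper opens to 85 mm and grips with 20 to 120 N. Pads are 22 mm wide; open, the fingers measure 114 mm over their backs; the gripper's body (76 mm by 85 mm) begins 54 mm behind the grasp point. The pads swing forward as they close: fully open they stand 13 mm farther back than shut.
Start: joints at [1.485, 0.04, 0.085, 0, -1.615, -0.334], TCP at [244.519, 547.891, 231.261] pointing down, gripper open.
Joint ranges: [-2.56, 2.56], [-1.29, 2.01], [-1.08, 1.49], [-3.29, 1.98], [-2.81, -0.18], [-2.99, 2.99]. Speed limits (rad/s): [2.57, 2.57, 3.01, 3.14, 3.14, 3.14].

### API

Orientations are given as a unit quaternion [w, x, y, z].
In Python, from station import arm, get_image, camera_info gives the robot as it stands. The module is installed in compiled form; this text tells all that it offers.
- The arm moves only by the tool servo_tool, never from a script. Its argument "deltas" is a list of rows, each an object of numbers: "dx", "dy", "dz": the shift along the tool's x, y, z in units of 40 cm (1.0 is 40 cm); "ax", "ay", "az": the turn, a rotation vector about the tool's x, y, z in units of 2 rad (1.0 is 2 rad); "fingers": the closure, from 0 (fully open) to 1 (shut). A call has 1 to 10 rows; each row is the pose to reach, as a shift and turn from the pose commanded when the call began, along the tool's axes at that moment; what a row does not reach only later rows make up. A row lasts 1/8 s, in which the tool goes at most 62.5 mm and 10.7 degrees, less where a joint would pass 70% of its speed; a pose out of reach is approached as far as the arm can. A call with a number of a shift or a turn outside -1 to 1 is refused whole. A call with a gripper value outside its range is refused whole. The fingers move at their own pace and stop on an object; "force" is the grip in N (left out, the last holds). Time passes only in rows, so rows that repeat a pose let the fingers close. It gives the time, the measured TCP pose, the force, the opening and the grip force at its end, in the units of the state.
- arm.read_state(): the state, without advancing time (a new reading comes with each control period).
- get_image(name): name is "scene" or "top" or "wrist"; returns the picture (400x640x3 uint8, blue, green, red); there is no depth.
- camera_info(name): a dict with "K" (3x3 intrinsics, pixels), "position" and "rotation" of the camera in the world. Camera axes: x right, y down, z forward; pixel columns grow to the right and rows downward; lengths in mm; the calibration is good to about 2 mm. A picture is of the moment at which its call begins: read the wrist's pose just before it. camera_info takes no time and is no camera call; for the wrist camera it gives the pose at the moment of the call.
- arm.sign_off(): hands the job in; it is judged then, once.
The state is a dict: "time_s": time; "joint_pos": joint angles; "qd": joint speeds; "joint_torque": joint torques, N m; "position": TCP position; "tcp_rot": TCP orientation; "contact_force": force on the tool from outside, world axes, zero at the start; "moment": the same for the moment, N m; "grip_width": opening from 0.0 (shut) to 1.0 (fully open); "grasp_force": force on a finger pad.
Only numpy, scipy, OpenCV 4.12 (cv2) and the standard library are available. Lean on these libraries where they do the work, as an engineer would, in place of code of your own. Each camera call takes 0.05 s, during which the arm holds its last target. There are 200 camera calls.

### The job

Take the wide rectangular sign board out of the rack, stand it upright and centred between the jaws of the counter's sign clamp, and let it go. Then turn the clamp's ball knob clockwise until the board is firmly gripped, but gently: the board cracks if the knob is forced on well after the jaws have closed up. Leave the other things on the counter alone.

Things in the scene. Friction and masses are not known exactly. Their poses are not given: they have to be found in the camera images.
- wide_board: The sign board to clamp: a plain white rectangular board, 10 mm thick (its x), 130 mm wide (its y), 90 mm tall (its z), about 0.14 kg. Origin: centre of its underside. Both faces are alike. It starts standing in one of the three slots of the rack with its underside 12 mm above the counter; pull it straight up.
- clamp: The fixed sign clamp of grey iron, base 30 mm high, x from -138 to 68 mm, 110 mm in y. Origin on the counter below the board's place; x: from knob to backstop, y along the jaws, z up. The knob's block is 72 mm high, 76 mm wide, x from -126 to -54 mm; a lug 60 mm high stands behind the backstop at x = 44 to 56 mm. Jaw and backstop are 70 mm long in y, their tops 64 mm above the counter.
- clamp_seat (a point): The board's place: on the clamp's flat floor, 30 mm above the counter, at the clamp's x = y = 0, with the clamp's axes. The board stands on this floor, faces across x, between the moving jaw (face at x = -9 mm + 8 mm per rad of the knob) and the rubber-faced backstop (face somewhere from x = +9 to +17 mm: set by the last user, not measured). Until clamped it stands loosely in the gap.
- jaw: The sliding steel jaw, 20 x 70 x 32 mm, that pushes the board along +x of the clamp against the sprung backstop (about 10 N per mm). Origin: at the clamp's when the knob is at 0; it moves 8 mm per rad of the knob. Move it with the knob, not by pushing it. A firm grip on the board is 10 to 20 N; more than 30 N cracks it.
- knob_ball (a point): Centre of the ball knob: a smooth, slippery steel ball 40 mm in diameter on a 14 mm vertical stem, 123 mm above the counter, at x = -95 mm of the clamp. Its turning axis is vertical. Fingers hold it only across its widest part, level with this point, with a good squeeze (25 N or more); higher up or held weakly they slip. A disc 48 mm wide turns with it, 41 to 47 mm below this point.
- knob (a joint): Turn of the ball knob in rad, 0 (open, pointer bar on its disc towards -x of the clamp) to 3.0, clockwise from above; starts at 0 to 0.3. Turning takes 0.09 N m of friction (at rest it can act either way) plus 0.008 N m per N of jaw force. Both sides touch at some 1.0 to 2.0 rad, then jaw force grows some 75 N per rad: turn slowly. It stays where left; re-grasp after 1.2 rad.
- small_board: Bystander: a white board 10 x 80 x 90 mm in another slot of the rack.
- arched_board: Bystander: a white board with a half-round top, 10 x 90 x 90 mm, in another slot of the rack.
- rack: The fixed wooden rack, 195 x 100 x 32 mm, origin at the centre of its underside; slots 12 mm wide, 20 mm deep at x = -65, 0 and 65 mm, running along its y.
- cleaner: Bystander: a clear bottle, 64 mm in diameter, 190 mm tall; origin under its centre.
- tape: Bystander: a roll of tape, 90 mm in diameter, 24 mm high, lying flat; origin under its centre.
- hanger: Bystander: a clear plastic hanger, 200 mm wide, lying flat, 10 mm high.
- pen_mug: Bystander: an empty white cup, 80 mm in diameter, 95 mm tall; origin under its centre.
- wrench: Bystander: a small wrench lying flat.
Not all that is in view belongs to the job. Of the things shaped like the clamp, the grey one is meant.

How it is judged:
By the outcome, as a careful person would: the job done as asked, in the order asked, and still so for the second after the job is handed in, with the robot touching nothing.
It also fails if it takes over 72 s, if anything falls off the work surface, if the arm or the gripper's body presses on something with over 40 N, if the wrist force passes 120 N, or if a joint passes its speed limit or range.

## Working session

There is one attempt and no reset: what is moved stays moved. The work goes in short steps, Python scripts to look and compute and a tool call to move; the robot and the scene stay as the last step left them, time stands still between calls to the robot, and variables do not carry over. Pictures are saved under pics/ and viewed, at most 10 in all, crops included, and the job is handed in when it is done.

Besides the shell and the picture viewer there is one more tool, called after ">>>" as name(argument=value, ...) on one line, values as JSON. servo_tool: Moves the arm, as the interface text tells. Shifts and turns lie within -1 to 1; 1 stands for 40 cm of shift or 2 rad of turn. Its arguments: {"type":"object","properties":{"deltas":{"type":"array","items":{"type":"object","properties":{"dx":{"type":"number"},"dy":{"type":"number"},"dz":{"type":"number"},"ax":{"type":"number"},"ay":{"type":"number"},"az":{"type":"number"},"fingers":{"type":"number"}}}},"force":{"type":"number"}},"required":["deltas"]}

```bash
mkdir -p pics; cat > h.py <<'E'
import numpy as np, cv2
from station import arm,get_image,camera_info
from scipy.spatial.transform import Rotation as R
def grab(n,f):
    c=camera_info(n); im=get_image(n); cv2.imwrite(f'pics/{f}.png',im); np.save(f'pics/{f}.npy',np.array([c['K'],c['rotation'],np.diag(c['position'])],float)); return im,c
def ray(f,u,v,z):
    K,Rm,P=np.load(f'pics/{f}.npy'); p=np.diag(P); d=Rm@np.linalg.inv(K)@[u,v,1.]; return p+d*(z-p[2])/d[2]
def proj(f,X):
    K,Rm,P=np.load(f'pics/{f}.npy'); q=K@(Rm.T@(np.array(X,float)-np.diag(P))); return q[:2]/q[2]
def totool(v):
    w,x,y,z=arm.read_state()['tcp_rot']; return R.from_quat([x,y,z,w]).inv().apply(v)
E
python3 - <<'E'
from h import *
s=arm.read_state(); print(s['position'],s['tcp_rot'],s['time_s'],s['grip_width'])
for n in('top','scene'):
    im,c=grab(n,n+'0'); print(n,np.round(c['position']),np.round(c['rotation'],2),np.round(c['K']))
E
```

```text
[244.32528877 547.62932972 230.22095486] [ 9.24861057e-04  9.78051855e-01 -2.08359529e-01 -1.40135941e-04] 0.0 1.0027839101217224Traceback (most recent call last):
  File "<stdin>", line 4, in <module>
  File "h.py", line 5, in grab
    c=camera_info(n); im=get_image(n); cv2.imwrite(f'pics/{f}.png',im); np.save(f'pics/{f}.npy',np.array([c['K'],c['rotation'],np.diag(c['position'])],float)); return im,c
                                                                                                ~~~~~~~~^^^^^^^^^^^^^^^^^^^^^^^^^^^^^^^^^^^^^^^^^^^^^^^^^^^^^
ValueError: setting an array element with a sequence. The requested array has an inhomogeneous shape after 1 dimensions. The detected shape was (3,) + inhomogeneous part.
```

View pics/top0.png

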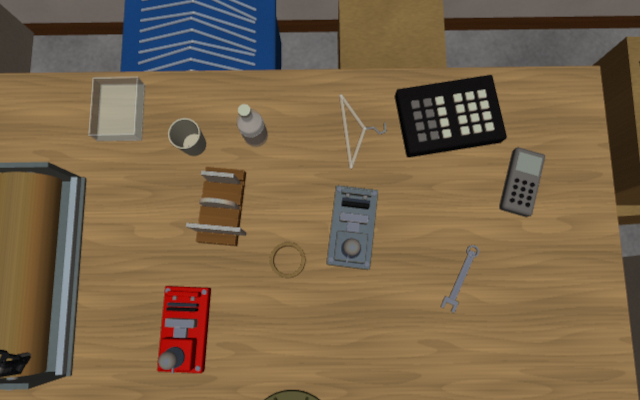

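The top view shows the rack at (220,205), with boards at (222,175), (220,202) and (213,229); the one at (213,229) looks widest. The grey clamp is at (353,228) with its knob at (352,246), and the red decoy is at (185,330).

```bash
sed -i "s/np.array(\[c\['K'\],c\['rotation'\],/np.array([c['K'],rm(c['rotation']),/" h.py; cat >> h.py <<'E'
def rm(r):
    r=np.array(r,float)
    return r if r.shape==(3,3) else R.from_quat(r,scalar_first=True).as_matrix()
E
python3 - <<'E'
from h import *
for n in('top','scene'):
    im,c=grab(n,n+'1'); print(n,np.round(c['position']),np.round(c['rotation'],2),np.round(c['K']))
im=cv2.imread('pics/top1.png'); cv2.imwrite('pics/topcrop.png',cv2.resize(im[150:285,180:390],None,fx=3.8,fy=3.8,interpolation=cv2.INTER_CUBIC))
for n,u,v,z in[('clampknob',352,246,123),('knobtop',352,246,143),('rack',220,205,32),('wideL',188,227,102),('wideR',243,231,102),('c1',337,186,30),('c2',378,188,30),('c3',370,268,30),('c4',328,265,30)]: print(n,np.round(ray('top1',u,v,z),1))
E
```

```text
top [ 352.  -92. 1220.] [ 0.06 -0.7   0.71 -0.06] [[474.   0. 327.]
 [  0. 474. 208.]
 [  0.   0.   1.]]
scene [1224. -962. 1016.] [-0.4   0.85  0.3  -0.14] [[490.   0. 315.]
 [  0. 490. 209.]
 [  0.   0.   1.]]
clampknob [ 448.  -151.3  123. ]
knobtop [ 446.2 -150.2  143. ]
rack [565.2 177.3  32. ]
wideL [500.7 236.3 102. ]
wideR [489.2 105.4 102. ]
c1 [ 610.8 -121.4   30. ]
c2 [ 604.  -226.5   30. ]
c3 [ 400.6 -199.9   30. ]
c4 [409.5 -95.3  30. ]
```

View pics/topcrop.png

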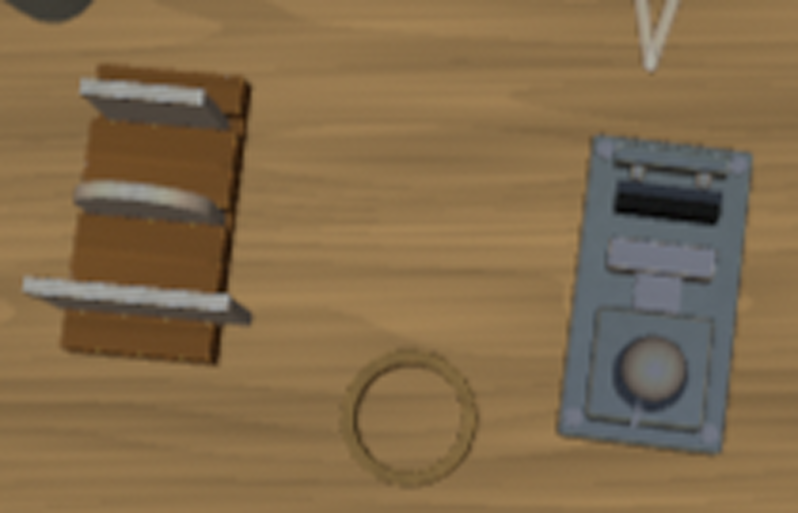

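View pics/scene1.png

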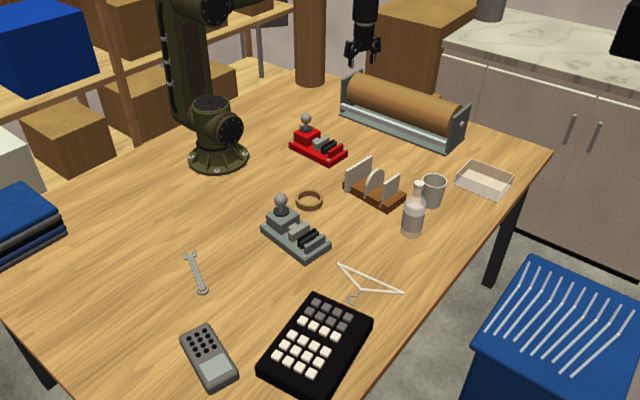

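The crop confirms it. In the rack, small is at crop (145,95), arched at (150,195) and wide at (130,295). The wide one has a flat top and measures 131 mm, so it is the board meant. The scene view shows the grey clamp at (295,235), with the red decoy at (318,145). I'm moving above the board.

>>> servo_tool(deltas=[{"dx":0.957,"dy":0.604,"az":0.62,"fingers":0.3},{"dx":0.957,"dy":0.604,"az":0.62,"fingers":0.3},{"dx":0.957,"dy":0.604,"az":0.62,"fingers":0.3},{"dx":0.957,"dy":0.604,"az":0.62,"fingers":0.3},{"dx":0.957,"dy":0.604,"az":0.62,"fingers":0.3},{"dx":0.957,"dy":0.604,"az":0.62,"fingers":0.3},{"dx":0.957,"dy":0.604,"az":0.62,"fingers":0.3},{"dx":0.957,"dy":0.604,"az":0.62,"fingers":0.3},{"dx":0.957,"dy":0.604,"az":0.62,"fingers":0.3},{"dx":0.957,"dy":0.604,"az":0.62,"fingers":0.3}])

```text
schema error: expected keys dx, dy, dz, ax, ay, az, fingers
```

```bash
python3 - <<'E'
from h import *
s=arm.read_state(); print(np.round(s['position'],1),np.round(s['tcp_rot'],4),s['time_s'],s['grip_width'],np.round(s['joint_pos'],2))
im,c=grab('wrist','w1'); print(np.round(c['position']))
for z,p in [(102,[489,105]),(102,[501,236])]: print(proj('w1',p+[z]))
E
```

```text
[244.4 547.7 230.5] [ 7.000e-04  9.781e-01 -2.084e-01 -1.000e-04] 0.15 0.9974465498529099 [ 1.48  0.04  0.08 -0.   -1.62 -0.33]
[311. 519. 374.]
[ 979.91727661 -650.38933999]
[ 687.3877565  -512.70216531]
```

View pics/w1.png

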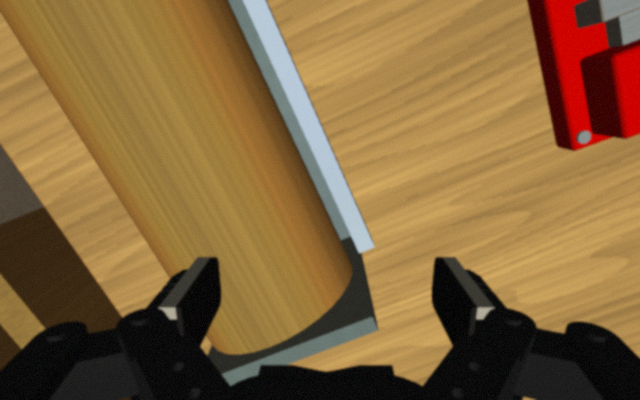

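The move was refused because every row needs all seven keys. The picture shows the roller stand below the start pose and the fingers at (205,290) and (450,290), so it's no use for the board. I'll resend the move with full rows.

>>> servo_tool(deltas=[{"dx":0.957,"dy":0.604,"dz":0,"ax":0,"ay":0,"az":0.62,"fingers":0.3},{"dx":0.957,"dy":0.604,"dz":0,"ax":0,"ay":0,"az":0.62,"fingers":0.3},{"dx":0.957,"dy":0.604,"dz":0,"ax":0,"ay":0,"az":0.62,"fingers":0.3},{"dx":0.957,"dy":0.604,"dz":0,"ax":0,"ay":0,"az":0.62,"fingers":0.3},{"dx":0.957,"dy":0.604,"dz":0,"ax":0,"ay":0,"az":0.62,"fingers":0.3},{"dx":0.957,"dy":0.604,"dz":0,"ax":0,"ay":0,"az":0.62,"fingers":0.3},{"dx":0.957,"dy":0.604,"dz":0,"ax":0,"ay":0,"az":0.62,"fingers":0.3},{"dx":0.957,"dy":0.604,"dz":0,"ax":0,"ay":0,"az":0.62,"fingers":0.3},{"dx":0.957,"dy":0.604,"dz":0,"ax":0,"ay":0,"az":0.62,"fingers":0.3},{"dx":0.957,"dy":0.604,"dz":0,"ax":0,"ay":0,"az":0.62,"fingers":0.3}])

```text
time_s: 1.45
position: [495.2, 172.1, 231.2]
tcp_rot: [-0.0, -0.675, 0.737, 0.0]
contact_force: [-0.1, 0.4, 0.5]
grip_width: 0.701
grasp_force: 0.0
```

```bash
python3 - <<'E'
from h import *
s=arm.read_state(); print(np.round(s['position'],1),np.round(s['tcp_rot'],4),s['time_s'],s['grip_width'],np.round(s['joint_pos'],2))
im,c=grab('wrist','w2'); print(np.round(c['position']))
for p in [[489,105,102],[501,236,102]]: print(proj('w2',p))
E
```

```text
[495.2 172.1 231.2] [-1.000e-04 -6.755e-01  7.374e-01  1.000e-04] 1.45 0.7008249100326422 [ 0.72 -0.16 -0.11 -0.   -1.62 -0.81]
[490. 101. 374.]
[327.43442713  96.57519521]
[326.76657977 260.38704828]
```

View pics/w2.png

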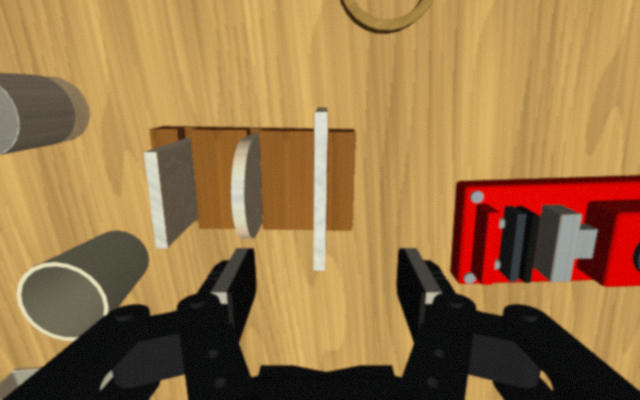

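The wrist view shows the wide board edge-on from (321,108) to (319,270), with the arched board at (246,187), the small one at (165,198) and the fingers at (240,280) and (412,280). I'll measure the top face by mask.

```bash
python3 - <<'E'
from h import *
im=cv2.imread('pics/w2.png'); hsv=cv2.cvtColor(im,cv2.COLOR_BGR2HSV)
m=((hsv[...,1]<40)&(hsv[...,2]>165)).astype(np.uint8); m[:,:290]=0;m[:,345:]=0;m[275:]=0;m[:95]=0
r=cv2.minAreaRect(cv2.findNonZero(m)); print(r)
b=cv2.boxPoints(r); W=np.array([ray('w2',*p,102) for p in b]); print(np.round(W,1)); c=W.mean(0)
s=arm.read_state(); e=max([(W[1]-W[0])[:2],(W[2]-W[1])[:2]],key=np.linalg.norm); e=e*np.sign(e[1])
print('c',c,'len',np.linalg.norm(e),'width-dir yaw-90',np.arctan2(e[1],e[0])-np.pi/2)
t=R.from_quat(s['tcp_rot'],scalar_first=True).as_matrix(); print('tool y yaw',np.arctan2(t[1,1],t[0,1]),'x',np.arctan2(t[1,0],t[0,0]))
print('delta tool',totool(c-s['position']))
E
```

```text
((320.0251770019531, 190.50863647460938), (11.335735321044922, 157.0616912841797), 0.48146572709083557)
[[512.6 242.9 102. ]
 [499.1 115.1 102. ]
 [490.8 115.9 102. ]
 [503.2 243.9 102. ]]
c [501.40611012 179.44589602 102.        ] len 128.57555560924402 width-dir yaw-90 -0.10548627907827823
tool y yaw 3.0545093143821043 x -1.6578796760382795
delta tool [ -7.6439708   -5.67147351 129.23207049]
```

>>> servo_tool(deltas=[{"dx":-0.0175,"dy":-0.013,"dz":0.1,"ax":0,"ay":0,"az":0.007,"fingers":0.3},{"dx":-0.0175,"dy":-0.013,"dz":0.22,"ax":0,"ay":0,"az":0.007,"fingers":0.3},{"dx":-0.0175,"dy":-0.013,"dz":0.32,"ax":0,"ay":0,"az":0.007,"fingers":0.3},{"dx":-0.0175,"dy":-0.013,"dz":0.38,"ax":0,"ay":0,"az":0.007,"fingers":0.3},{"dx":-0.0175,"dy":-0.013,"dz":0.412,"ax":0,"ay":0,"az":0.007,"fingers":0.3},{"dx":-0.0175,"dy":-0.013,"dz":0.412,"ax":0,"ay":0,"az":0.007,"fingers":0.3}], force=30)

```text
time_s: 2.25
position: [501.0, 178.2, 66.3]
tcp_rot: [-0.0, -0.67, 0.742, -0.0]
contact_force: [0.1, -0.2, -0.0]
grip_width: 0.697
grasp_force: 0.0
```

```bash
python3 - <<'E'
from h import *
s=arm.read_state(); print(np.round(s['position'],1),np.round(s['tcp_rot'],4),s['contact_force'])
im,c=grab('wrist','w3')
E
```

```text
[501.  178.2  66.3] [-4.000e-04 -6.702e-01  7.421e-01 -1.000e-04] [ 0.12546101 -0.17227751 -0.04491164]
```

View pics/w3.png

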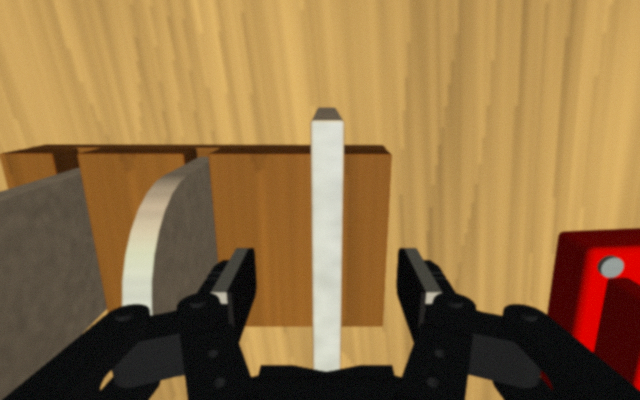

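The board sits midway between the fingers, at col 327 against a finger mid of 326, and runs vertical. Its far top corner is at (328,120), so I'm closing now and checking the width offset from that end.

>>> servo_tool(deltas=[{"dx":0,"dy":0,"dz":0,"ax":0,"ay":0,"az":0,"fingers":1},{"dx":0,"dy":0,"dz":0,"ax":0,"ay":0,"az":0,"fingers":1},{"dx":0,"dy":0,"dz":0,"ax":0,"ay":0,"az":0,"fingers":1},{"dx":0,"dy":0,"dz":0,"ax":0,"ay":0,"az":0,"fingers":1},{"dx":0,"dy":0,"dz":0,"ax":0,"ay":0,"az":0,"fingers":1},{"dx":0,"dy":0,"dz":0,"ax":0,"ay":0,"az":0,"fingers":1}], force=40)

```text
time_s: 3.05
position: [501.7, 177.9, 67.1]
tcp_rot: [0.0, -0.67, 0.743, -0.0]
contact_force: [-1.4, 0.0, 4.0]
grip_width: 0.108
grasp_force: 40.3
```

```bash
python3 - <<'E'
from h import *
s=arm.read_state()
for v in(119,121): 
  p=ray('w3',328,v,102); print('end',p,'in tool',totool(p-s['position']))
# second estimate of clamp from top: knob by circle + jaw tops
for n,u,v,z in[('knob',180+651/3.8,150+371/3.8,135),('jawL',180+608/3.8,150+255/3.8,64),('jawR',180+716/3.8,150+262/3.8,64),('back top edge L',180+617/3.8,150+203/3.8,64),('back R',180+720/3.8,150+205/3.8,64)]: print(n,ray('top1',u,v,z).round(1))
E
```

```text
end [494.85457347 115.18062811 102.        ] in tool [ 63.05116352   0.34568874 -34.89169215]
end [494.91251634 115.75330486 102.        ] in tool [ 62.47556417   0.34686912 -34.89150527]
knob [ 443.2 -149.   135. ]
jawL [ 524.9 -126.6   64. ]
jawR [ 519.3 -196.5   64. ]
back top edge L [ 559.1 -133.1   64. ]
back R [ 556.8 -200.2   64. ]
```

>>> servo_tool(deltas=[{"dx":0,"dy":0,"dz":-0.03,"ax":0,"ay":0,"az":0,"fingers":1},{"dx":0,"dy":0,"dz":-0.08,"ax":0,"ay":0,"az":0,"fingers":1},{"dx":0,"dy":0,"dz":-0.18,"ax":0,"ay":0,"az":0,"fingers":1},{"dx":0.03,"dy":0,"dz":-0.3,"ax":0,"ay":0,"az":0,"fingers":1},{"dx":0.15,"dy":-0.05,"dz":-0.4,"ax":0,"ay":0,"az":0.008,"fingers":1},{"dx":0.28,"dy":-0.1,"dz":-0.41,"ax":0,"ay":0,"az":0.008,"fingers":1},{"dx":0.41,"dy":-0.15,"dz":-0.41,"ax":0,"ay":0,"az":0.008,"fingers":1},{"dx":0.52,"dy":-0.187,"dz":-0.41,"ax":0,"ay":0,"az":0.008,"fingers":1},{"dx":0.59,"dy":-0.187,"dz":-0.41,"ax":0,"ay":0,"az":0.008,"fingers":1},{"dx":0.59,"dy":-0.187,"dz":-0.41,"ax":0,"ay":0,"az":0.008,"fingers":1}])

```text
time_s: 4.3
position: [551.1, -66.5, 230.2]
tcp_rot: [-0.001, -0.663, 0.749, 0.0]
contact_force: [0.1, 0.4, -2.4]
grip_width: 0.113
grasp_force: 39.4
```

```bash
python3 - <<'E'
from h import *
s=arm.read_state(); print(np.round(s['position'],1),np.round(s['tcp_rot'],4),s['grasp_force'],np.round(s['joint_pos'],2))
im,c=grab('wrist','w4')
E
```

```text
[551.1 -66.5 230.2] [-5.000e-04 -6.627e-01  7.489e-01  3.000e-04] 39.40847396850586 [ 0.24 -0.08 -0.03  0.   -1.62 -0.36]
```

View pics/w4.png

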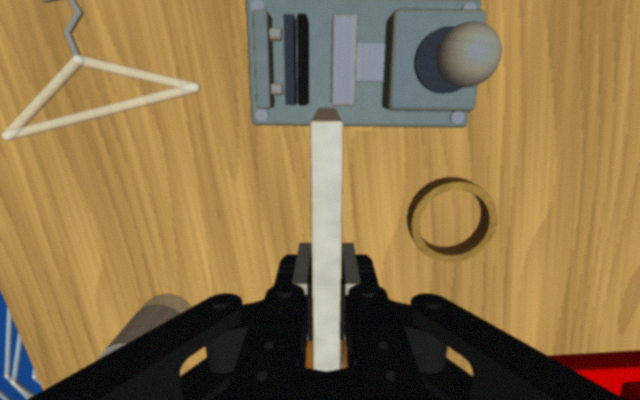

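The wrist view shows the clamp at the top: jaw top at (333–357, 14–105), rubber face edge at about col 308, ball at (469,53) and the lower base corners near (253,124) and (467,125). The board is held straight at col 327. Next I compute the seat.

```bash
python3 - <<'E'
from h import *
im=cv2.imread('pics/w4.png'); g=cv2.cvtColor(im,cv2.COLOR_BGR2GRAY).astype(int)
for v in(25,60,95): print(v,[int(x) for x in g[v,280:365:1]])
hsv=cv2.cvtColor(im,cv2.COLOR_BGR2HSV)
s=arm.read_state(); t=R.from_quat(s['tcp_rot'],scalar_first=True).as_matrix(); print('boardx yaw',np.arctan2(-t[1,1],-t[0,1]))
def P(n,u,v,z): 
    p=ray('w4',u,v,z); print(n,p.round(1)); return p
m=P('jaw mid left edge',333.5,59.5,64); P('jaw top',345,14,64);P('jaw bot',345,105,64)
P('rub',308,59.5,64); k=P('ball',469,53,128); P('cornL',253,124,30); P('cornR',467,125,30)
E
```

```text
25 [116, 115, 112, 93, 74, 62, 51, 53, 52, 57, 52, 56, 47, 42, 35, 46, 55, 51, 32, 21, 19, 19, 22, 25, 19, 19, 18, 32, 62, 96, 116, 118, 122, 121, 120, 123, 122, 122, 123, 121, 123, 122, 121, 118, 120, 118, 118, 118, 121, 118, 111, 103, 100, 115, 128, 137, 143, 142, 144, 145, 143, 148, 144, 145, 143, 146, 143, 144, 139, 143, 146, 144, 147, 146, 145, 140, 133, 121, 116, 121, 121, 124, 120, 120, 121]
60 [121, 122, 119, 115, 90, 64, 55, 54, 55, 55, 53, 53, 51, 47, 30, 47, 62, 57, 39, 24, 18, 20, 28, 20, 22, 23, 17, 29, 60, 96, 116, 123, 123, 120, 128, 126, 126, 124, 123, 120, 124, 124, 121, 122, 124, 122, 123, 123, 121, 126, 115, 105, 108, 126, 140, 145, 145, 145, 148, 144, 141, 146, 144, 144, 142, 145, 145, 141, 141, 146, 144, 147, 147, 148, 141, 136, 141, 144, 147, 148, 142, 144, 141, 143, 143]
95 [105, 109, 113, 114, 103, 81, 60, 55, 51, 54, 55, 55, 54, 49, 40, 39, 44, 54, 44, 29, 24, 25, 23, 19, 23, 20, 20, 26, 57, 96, 117, 125, 124, 123, 122, 123, 126, 123, 125, 122, 126, 125, 125, 125, 127, 124, 127, 129, 124, 117, 109, 107, 121, 134, 141, 145, 145, 144, 145, 146, 144, 143, 142, 145, 143, 145, 139, 142, 138, 140, 146, 143, 145, 137, 129, 124, 124, 124, 119, 120, 120, 121, 122, 122, 127]
boardx yaw -0.12074140295702374
jaw mid left edge [ 534.  -160.8   64. ]
jaw top [ 521.2 -192.8   64. ]
jaw bot [ 528.6 -124.3   64. ]
rub [ 554.4 -163.4   64. ]
ball [ 449.8 -149.2  128. ]
cornL [ 614.7 -116.3   30. ]
cornR [414.9 -90.6  30. ]
```

The two estimates agree to about 1.5 mm: from the base corners the origin is at (542.8,-162.3), with the ball at (448.5,-150.7) against a measured (449.8,-149.2). The gap is 19.6 mm, centred at (544.2,-161.5). I'm moving over it and lowering.

>>> servo_tool(deltas=[{"dx":0.12,"dy":-0.0115,"dz":0,"ax":0,"ay":0,"az":0,"fingers":1},{"dx":0.22,"dy":-0.0115,"dz":0,"ax":0,"ay":0,"az":0,"fingers":1},{"dx":0.243,"dy":-0.0115,"dz":0.04,"ax":0,"ay":0,"az":0,"fingers":1},{"dx":0.243,"dy":-0.0115,"dz":0.14,"ax":0,"ay":0,"az":0,"fingers":1},{"dx":0.243,"dy":-0.0115,"dz":0.22,"ax":0,"ay":0,"az":0,"fingers":1},{"dx":0.243,"dy":-0.0115,"dz":0.26,"ax":0,"ay":0,"az":0,"fingers":1},{"dx":0.243,"dy":-0.0115,"dz":0.29,"ax":0,"ay":0,"az":0,"fingers":1},{"dx":0.243,"dy":-0.0115,"dz":0.31,"ax":0,"ay":0,"az":0,"fingers":1},{"dx":0.243,"dy":-0.0115,"dz":0.33,"ax":0,"ay":0,"az":0,"fingers":1},{"dx":0.243,"dy":-0.0115,"dz":0.345,"ax":0,"ay":0,"az":0,"fingers":1}])

```text
time_s: 5.6
position: [544.8, -161.8, 92.6]
tcp_rot: [0.0, -0.664, 0.748, -0.0]
contact_force: [0.3, -0.4, -2.5]
grip_width: 0.113
grasp_force: 39.3
```

>>> servo_tool(deltas=[{"dx":0.004,"dy":0,"dz":0.008,"ax":0,"ay":0,"az":0,"fingers":1},{"dx":0.004,"dy":0,"dz":0.014,"ax":0,"ay":0,"az":0,"fingers":1},{"dx":0.004,"dy":0,"dz":0.018,"ax":0,"ay":0,"az":0,"fingers":1},{"dx":0.004,"dy":0,"dz":0.018,"ax":0,"ay":0,"az":0,"fingers":1}])

```text
time_s: 6.1
position: [544.4, -163.4, 85.4]
tcp_rot: [-0.0, -0.664, 0.748, -0.0]
contact_force: [-0.4, -0.0, -0.6]
grip_width: 0.117
grasp_force: 39.5
```

```bash
python3 - <<'E'
from h import *
s=arm.read_state(); print(np.round(s['position'],1),np.round(s['contact_force'],1))
im,c=grab('wrist','w5')
E
```

```text
[ 544.4 -163.4   85.4] [-0.4 -0.  -0.6]
```

View pics/w5.png

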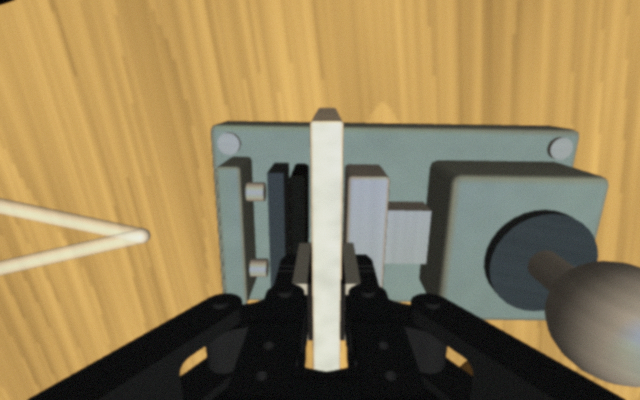

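The board stands in the gap, with rubber at col 300 on one side and the jaw at col 347 on the other. Vertical force dropped from -2.5 to -0.6 N, so it's on the floor. I'll check the y centring from the far base edge (row ~127) and the board end (row 121).

```bash
python3 - <<'E'
from h import *
P=lambda n,u,v,z:(lambda p:(print(n,p.round(1)),p)[1])(ray('w5',u,v,z))
a=P('base L',213,126,30);b=P('base R',579,131,30);e=P('board end',327,121,120)
x=(a-b)[:2];L=np.linalg.norm(x);x/=L;y=np.array([-x[1],x[0]])
print('len',L,'yaw',np.arctan2(x[1],x[0]),'board end y in clamp',(e-a)[:2]@y-55,'x',(e-a)[:2]@x+68)
o=a[:2]-68*x+55*y; print('origin',o,'ball',o-95*x)
q=P('ball',622,323,123)
E
```

```text
base L [ 600.1 -223.4   30. ]
base R [ 401.9 -196.9   30. ]
board end [ 537.5 -225.7  120. ]
len 199.91953434354045 yaw -0.13324471380028385 board end y in clamp -65.54084616360768 x 6.337732148935089
origin [ 539.96293228 -159.88364135] ball [ 445.80500761 -147.26281638]
ball [ 445.4 -146.6  123. ]
```

The board end is at clamp y = -65.5, where -65 would be ideal, so it's well centred. I'm releasing and lifting, then shifting to look at the ball.

>>> servo_tool(deltas=[{"dx":0,"dy":0,"dz":0,"ax":0,"ay":0,"az":0,"fingers":0.55},{"dx":0,"dy":0,"dz":0,"ax":0,"ay":0,"az":0,"fingers":0.55},{"dx":0,"dy":0,"dz":0,"ax":0,"ay":0,"az":0,"fingers":0.55},{"dx":0,"dy":0,"dz":-0.03,"ax":0,"ay":0,"az":0,"fingers":0.55},{"dx":0,"dy":0,"dz":-0.13,"ax":0,"ay":0,"az":0,"fingers":0.55},{"dx":0,"dy":0,"dz":-0.26,"ax":0,"ay":0,"az":0,"fingers":0.55},{"dx":-0.1,"dy":0.08,"dz":-0.4,"ax":0,"ay":0,"az":0,"fingers":0.2},{"dx":-0.2,"dy":0.18,"dz":-0.4,"ax":0,"ay":0,"az":0,"fingers":0.2},{"dx":-0.25,"dy":0.24,"dz":-0.4,"ax":0,"ay":0,"az":0,"fingers":0.2},{"dx":-0.25,"dy":0.24,"dz":-0.4,"ax":0,"ay":0,"az":0,"fingers":0.2}])

```text
time_s: 7.4
position: [460.3, -51.4, 247.6]
tcp_rot: [0.002, -0.665, 0.747, -0.001]
contact_force: [0.1, -1.2, 0.4]
grip_width: 0.805
grasp_force: 0.0
```

```bash
python3 - <<'E'
from h import *
s=arm.read_state(); print(np.round(s['position'],1),np.round(s['contact_force'],1))
im,c=grab('wrist','w6')
print(proj('w6',[449,-150,123]),np.round(c['position']))
E
```

```text
[460.3 -51.4 247.6] [ 0.1 -1.2  0.4]
[327.59840449  48.60990173] [ 452. -122.  391.]
```

View pics/w6.png

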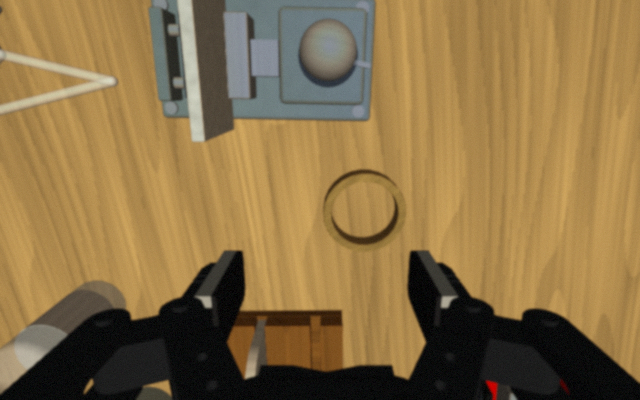

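The ball is at (328,52) with its pointer at (365,64), and the board stands upright at (205,70). Next I compute the ball's centre.

```bash
python3 - <<'E'
from h import *
im=cv2.imread('pics/w6.png'); hsv=cv2.cvtColor(im,cv2.COLOR_BGR2HSV)
g=cv2.GaussianBlur(cv2.cvtColor(im,cv2.COLOR_BGR2GRAY),(5,5),1)[:125,270:380]
c=cv2.HoughCircles(g,cv2.HOUGH_GRADIENT,1,100,param1=80,param2=12,minRadius=24,maxRadius=42); c=c[0][0]; print(c[0]+270,c[1],c[2])
u,v=c[0]+270,c[1]
K,_,P=np.load('pics/w6.npy'); print('exp radius',K[0,0]*20/(np.diag(P)[2]-123))
p=ray('w6',u,v,123); print(p)
s=arm.read_state(); print('delta tool',totool(p-s['position']), 'moment',np.round(s['moment'],3))
print('disc centre',proj('w6',[p[0],p[1],80]))
print(np.round(s['joint_pos'],2))
E
```

```text
327.5 57.5 28.8
exp radius 26.84672725763812
[ 449.731319  -144.2872275  123.       ]
delta tool [ 92.93741498   0.6086427  123.83226645] moment [-0.044  0.004 -0.035]
disc centre [327.46762335  62.1674962 ]
[ 0.33 -0.33 -0.22  0.   -1.68 -0.44]
```

```bash
python3 - <<'E'
from h import *
im=cv2.imread('pics/w6.png')
print('col',[(v,im[v,328].tolist()) for v in range(8,100,3)])
print('row52',[(u,im[52,u].tolist()) for u in range(288,370,3)])
E
```

```text
col [(8, [100, 107, 101]), (11, [130, 125, 113]), (14, [131, 126, 109]), (17, [124, 118, 107]), (20, [93, 104, 111]), (23, [105, 121, 130]), (26, [117, 132, 134]), (29, [128, 142, 139]), (32, [136, 149, 140]), (35, [138, 141, 135]), (38, [142, 139, 134]), (41, [146, 143, 137]), (44, [148, 143, 134]), (47, [151, 141, 134]), (50, [144, 141, 136]), (53, [141, 143, 137]), (56, [132, 140, 133]), (59, [129, 138, 137]), (62, [120, 133, 137]), (65, [109, 127, 130]), (68, [104, 119, 127]), (71, [90, 105, 115]), (74, [81, 91, 101]), (77, [69, 79, 84]), (80, [51, 53, 54]), (83, [61, 54, 45]), (86, [74, 68, 59]), (89, [127, 120, 106]), (92, [126, 121, 108]), (95, [133, 126, 111]), (98, [133, 123, 110])]
row52 [(288, [130, 127, 112]), (291, [128, 127, 112]), (294, [124, 123, 106]), (297, [117, 113, 99]), (300, [59, 65, 68]), (303, [80, 94, 99]), (306, [96, 110, 118]), (309, [102, 118, 124]), (312, [113, 129, 133]), (315, [119, 134, 135]), (318, [126, 138, 136]), (321, [124, 135, 130]), (324, [135, 141, 134]), (327, [139, 138, 131]), (330, [144, 143, 136]), (333, [141, 143, 136]), (336, [138, 143, 137]), (339, [131, 140, 133]), (342, [125, 140, 137]), (345, [122, 136, 136]), (348, [111, 125, 134]), (351, [98, 110, 122]), (354, [89, 97, 107]), (357, [93, 88, 81]), (360, [136, 125, 114]), (363, [105, 110, 107]), (366, [125, 119, 106]), (369, [123, 122, 107])]
```

Ball limits are rows 18–79 and cols 299–357, so its centre is (328,48.5), or world (449,-150). That matches the clamp geometry. I'm going over it with a +0.5 rad pre-turn and descending.

>>> servo_tool(deltas=[{"dx":0.12,"dy":0,"dz":0,"ax":0,"ay":0,"az":-0.09,"fingers":0.2},{"dx":0.22,"dy":0,"dz":0,"ax":0,"ay":0,"az":-0.18,"fingers":0.2},{"dx":0.248,"dy":-0.001,"dz":0,"ax":0,"ay":0,"az":-0.25,"fingers":0.2},{"dx":0.248,"dy":-0.001,"dz":0.08,"ax":0,"ay":0,"az":-0.25,"fingers":0.2},{"dx":0.248,"dy":-0.001,"dz":0.18,"ax":0,"ay":0,"az":-0.25,"fingers":0.2},{"dx":0.248,"dy":-0.001,"dz":0.26,"ax":0,"ay":0,"az":-0.25,"fingers":0.2},{"dx":0.248,"dy":-0.001,"dz":0.32,"ax":0,"ay":0,"az":-0.25,"fingers":0.2},{"dx":0.248,"dy":-0.001,"dz":0.35,"ax":0,"ay":0,"az":-0.25,"fingers":0.2},{"dx":0.248,"dy":-0.001,"dz":0.366,"ax":0,"ay":0,"az":-0.25,"fingers":0.2},{"dx":0.248,"dy":-0.001,"dz":0.366,"ax":0,"ay":0,"az":-0.25,"fingers":0.2}])

```text
time_s: 8.7
position: [449.8, -151.4, 99.3]
tcp_rot: [0.0, 0.828, -0.561, 0.0]
contact_force: [-0.1, 0.5, 1.0]
grip_width: 0.799
grasp_force: 0.0
```

>>> servo_tool(deltas=[{"dx":0,"dy":0,"dz":0,"ax":0,"ay":0,"az":0,"fingers":1},{"dx":0,"dy":0,"dz":0,"ax":0,"ay":0,"az":0,"fingers":1},{"dx":0,"dy":0,"dz":0,"ax":0,"ay":0,"az":0,"fingers":1},{"dx":0,"dy":0,"dz":0,"ax":0,"ay":0,"az":0,"fingers":1},{"dx":0,"dy":0,"dz":0,"ax":0,"ay":0,"az":0,"fingers":1}], force=40)

```text
time_s: 9.32
position: [449.3, -151.6, 100.0]
tcp_rot: [0.0, 0.828, -0.56, 0.0]
contact_force: [-4.7, 0.8, 4.7]
grip_width: 0.446
grasp_force: 40.0
```

```bash
cat > st.py <<'E'
from h import *
s=arm.read_state(); t=R.from_quat(s['tcp_rot'],scalar_first=True).as_matrix()
print(s['time_s'],np.round(s['position'],1),'yaw %.3f'%np.arctan2(t[1,0],t[0,0]),'F',np.round(s['contact_force'],1),'M',np.round(s['moment'],3),'grip',round(s['grasp_force'],1),round(s['grip_width'],3),'tz',np.round(t[:,2],3))
E
python3 st.py
```

```text
9.325 [ 449.3 -151.6  100. ] yaw -1.190 F [-4.7  0.8  4.7] M [-0.118  1.608  0.087] grip 40.0 0.446 tz [-0.    -0.001 -1.   ]
```

>>> servo_tool(deltas=[{"dx":0,"dy":0,"dz":0,"ax":0,"ay":0,"az":0.03,"fingers":1},{"dx":0,"dy":0,"dz":0,"ax":0,"ay":0,"az":0.06,"fingers":1},{"dx":0,"dy":0,"dz":0,"ax":0,"ay":0,"az":0.09,"fingers":1},{"dx":0,"dy":0,"dz":0,"ax":0,"ay":0,"az":0.12,"fingers":1},{"dx":0,"dy":0,"dz":0,"ax":0,"ay":0,"az":0.15,"fingers":1}])

```text
time_s: 9.95
position: [448.6, -151.8, 100.0]
tcp_rot: [0.001, 0.734, -0.679, -0.0]
contact_force: [-9.0, -0.1, 7.1]
grip_width: 0.449
grasp_force: 40.2
```

```bash
python3 st.py
```

```text
9.95 [ 448.6 -151.8  100. ] yaw -1.492 F [-9.  -0.1  7.1] M [-0.007  2.78   0.151] grip 40.2 0.449 tz [-0.002 -0.001 -1.   ]
```

>>> servo_tool(deltas=[{"dx":0,"dy":0.005,"dz":0,"ax":0,"ay":0,"az":0,"fingers":1},{"dx":0,"dy":0.005,"dz":0,"ax":0,"ay":0,"az":0,"fingers":1}])

```text
time_s: 10.2
position: [448.5, -151.7, 100.0]
tcp_rot: [-0.001, 0.735, -0.678, 0.001]
contact_force: [2.1, -2.7, 3.7]
grip_width: 0.448
grasp_force: 40.3
```

```bash
python3 st.py
```

```text
10.2 [ 448.5 -151.7  100. ] yaw -1.489 F [ 2.1 -2.7  3.7] M [-0.888 -0.587 -0.064] grip 40.3 0.448 tz [ 0.003 -0.001 -1.   ]
```

>>> servo_tool(deltas=[{"dx":0,"dy":-0.001,"dz":0,"ax":0,"ay":0,"az":0.03,"fingers":1},{"dx":0,"dy":-0.001,"dz":0,"ax":0,"ay":0,"az":0.06,"fingers":1},{"dx":0,"dy":-0.001,"dz":0,"ax":0,"ay":0,"az":0.09,"fingers":1},{"dx":0,"dy":-0.001,"dz":0,"ax":0,"ay":0,"az":0.12,"fingers":1},{"dx":0,"dy":-0.001,"dz":0,"ax":0,"ay":0,"az":0.15,"fingers":1}])

```text
time_s: 10.82
position: [447.7, -151.7, 100.0]
tcp_rot: [-0.0, -0.625, 0.781, -0.0]
contact_force: [-5.5, -0.9, 7.5]
grip_width: 0.444
grasp_force: 40.5
```

```bash
python3 st.py
```

```text
10.825 [ 447.7 -151.7  100. ] yaw -1.791 F [-5.5 -0.9  7.5] M [-0.255  1.426  0.148] grip 40.5 0.444 tz [-0.    -0.001 -1.   ]
```

>>> servo_tool(deltas=[{"dx":0,"dy":0,"dz":0,"ax":0,"ay":0,"az":0.03,"fingers":1},{"dx":0,"dy":0,"dz":0,"ax":0,"ay":0,"az":0.06,"fingers":1},{"dx":0,"dy":0,"dz":0,"ax":0,"ay":0,"az":0.09,"fingers":1},{"dx":0,"dy":0,"dz":0,"ax":0,"ay":0,"az":0.12,"fingers":1},{"dx":0,"dy":0,"dz":0,"ax":0,"ay":0,"az":0.15,"fingers":1}])

```text
time_s: 11.45
position: [447.0, -151.5, 99.9]
tcp_rot: [-0.001, -0.502, 0.865, 0.0]
contact_force: [-8.4, 1.5, 10.7]
grip_width: 0.444
grasp_force: 40.8
```

```bash
python3 st.py
```

```text
11.45 [ 447.  -151.5   99.9] yaw -2.091 F [-8.4  1.5 10.7] M [0.435 2.721 0.12 ] grip 40.8 0.444 tz [-0.002 -0.001 -1.   ]
```

>>> servo_tool(deltas=[{"dx":0,"dy":0,"dz":0,"ax":0,"ay":0,"az":0,"fingers":0.2},{"dx":0,"dy":0,"dz":0,"ax":0,"ay":0,"az":0,"fingers":0.2},{"dx":0,"dy":0,"dz":0,"ax":0,"ay":0,"az":0,"fingers":0.2},{"dx":0,"dy":0,"dz":-0.1,"ax":0,"ay":0,"az":0,"fingers":0.2},{"dx":0,"dy":0,"dz":-0.22,"ax":0,"ay":0,"az":0,"fingers":0.2},{"dx":0,"dy":0,"dz":-0.36,"ax":0,"ay":0,"az":-0.08,"fingers":0.2},{"dx":-0.12,"dy":0.05,"dz":-0.3675,"ax":0,"ay":0,"az":-0.16,"fingers":0.2},{"dx":-0.234,"dy":0.0955,"dz":-0.3675,"ax":0,"ay":0,"az":-0.2,"fingers":0.2},{"dx":-0.234,"dy":0.0955,"dz":-0.3675,"ax":0,"ay":0,"az":-0.2,"fingers":0.2},{"dx":-0.234,"dy":0.0955,"dz":-0.3675,"ax":0,"ay":0,"az":-0.2,"fingers":0.2}])

```text
time_s: 12.7
position: [461.2, -51.1, 245.8]
tcp_rot: [-0.0, -0.664, 0.748, -0.0]
contact_force: [0.9, -0.4, -0.0]
grip_width: 0.797
grasp_force: 0.0
```

```bash
python3 st.py; python3 - <<'E'
from h import *
im,c=grab('wrist','w7')
a=cv2.imread('pics/w6.png')
for v in(20,40,75):
  for n,b in(('w6',a),('w7',im)):
    print(n,v,b[v,180:300:2].mean(1).astype(int).tolist())
cv2.imwrite('pics/cmp.png',np.vstack([cv2.resize(b[:150,140:400],None,fx=2.3,fy=2) if 0 else cv2.resize(b[:150,140:400],None,fx=1.9,fy=1.9,interpolation=cv2.INTER_CUBIC) for b in(a,im)]))
E
```

```text
12.7 [461.2 -51.1 245.8] yaw -1.689 F [ 0.9 -0.4 -0. ] M [-0.054  0.008  0.031] grip 0.0 0.797 tz [-0. -0. -1.]
w6 20 [170, 190, 186, 183, 185, 181, 165, 95, 69, 66, 66, 66, 69, 66, 67, 66, 67, 66, 69, 67, 64, 77, 113, 134, 143, 139, 141, 146, 142, 141, 145, 145, 145, 116, 62, 50, 60, 102, 118, 119, 118, 121, 120, 117, 121, 117, 118, 119, 116, 100, 102, 116, 116, 119, 119, 120, 118, 117, 122, 121]
w7 20 [185, 185, 186, 184, 165, 94, 72, 68, 68, 67, 70, 65, 67, 64, 63, 63, 68, 97, 138, 142, 142, 140, 140, 141, 141, 144, 145, 146, 133, 76, 53, 51, 68, 109, 120, 119, 120, 117, 119, 119, 118, 117, 116, 117, 118, 118, 115, 118, 116, 99, 107, 116, 118, 117, 120, 118, 122, 119, 120, 117]
w6 40 [104, 167, 190, 193, 194, 187, 186, 166, 93, 68, 66, 70, 69, 69, 68, 66, 65, 64, 67, 68, 67, 68, 86, 133, 140, 142, 143, 142, 144, 144, 142, 147, 147, 131, 84, 101, 133, 137, 137, 138, 140, 137, 136, 137, 137, 139, 138, 137, 134, 99, 97, 118, 118, 119, 119, 124, 120, 118, 119, 117]
w7 40 [190, 193, 192, 188, 186, 163, 89, 70, 70, 70, 71, 67, 69, 65, 65, 67, 65, 87, 127, 140, 145, 142, 144, 144, 142, 140, 141, 149, 141, 108, 77, 130, 141, 140, 139, 141, 138, 138, 144, 142, 139, 141, 141, 142, 133, 104, 113, 117, 121, 101, 99, 115, 123, 119, 121, 121, 118, 119, 118, 117]
w6 75 [72, 100, 103, 179, 192, 193, 191, 193, 189, 141, 75, 68, 67, 71, 70, 65, 65, 71, 66, 67, 68, 68, 65, 89, 132, 143, 141, 142, 141, 143, 143, 145, 144, 144, 123, 74, 101, 118, 121, 124, 124, 125, 127, 125, 128, 131, 131, 129, 130, 106, 80, 110, 116, 116, 117, 117, 115, 118, 117, 117]
w7 75 [141, 188, 192, 194, 191, 191, 183, 129, 69, 67, 71, 68, 70, 68, 69, 69, 68, 65, 71, 110, 141, 144, 142, 141, 142, 141, 139, 142, 148, 143, 92, 69, 111, 117, 120, 123, 123, 124, 126, 123, 128, 129, 133, 131, 128, 94, 82, 117, 120, 107, 89, 110, 116, 118, 115, 119, 117, 115, 116, 118]
```

View pics/cmp.png

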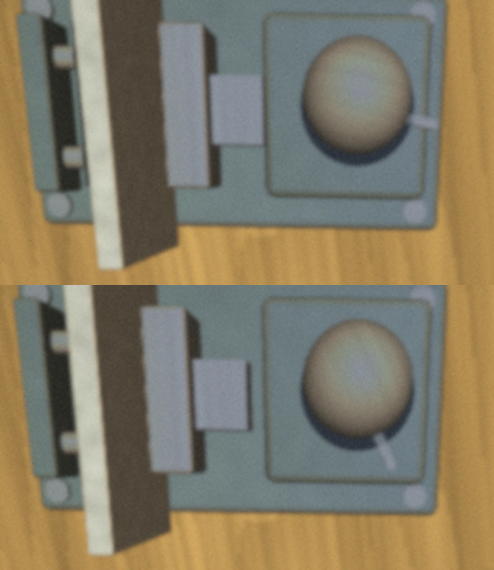

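The comparison (top before, bottom after) shows the pointer went from (425,122) to (385,452), about 0.9 rad. The jaw moved about 6–7 mm and just reached the board, which is still upright. Roughly 0.3 rad remains to contact, so I'm regrasping, slightly lower and better centred.

>>> servo_tool(deltas=[{"dx":0.12,"dy":0.0045,"dz":0,"ax":0,"ay":0,"az":-0.09,"fingers":0.2},{"dx":0.22,"dy":0.0045,"dz":0,"ax":0,"ay":0,"az":-0.18,"fingers":0.2},{"dx":0.252,"dy":0.0045,"dz":0,"ax":0,"ay":0,"az":-0.25,"fingers":0.2},{"dx":0.252,"dy":0.0045,"dz":0.08,"ax":0,"ay":0,"az":-0.25,"fingers":0.2},{"dx":0.252,"dy":0.0045,"dz":0.18,"ax":0,"ay":0,"az":-0.25,"fingers":0.2},{"dx":0.252,"dy":0.0045,"dz":0.26,"ax":0,"ay":0,"az":-0.25,"fingers":0.2},{"dx":0.252,"dy":0.0045,"dz":0.32,"ax":0,"ay":0,"az":-0.25,"fingers":0.2},{"dx":0.252,"dy":0.0045,"dz":0.355,"ax":0,"ay":0,"az":-0.25,"fingers":0.2},{"dx":0.252,"dy":0.0045,"dz":0.371,"ax":0,"ay":0,"az":-0.25,"fingers":0.2},{"dx":0.252,"dy":0.0045,"dz":0.371,"ax":0,"ay":0,"az":-0.25,"fingers":0.2}])

```text
time_s: 14.0
position: [447.6, -151.3, 97.9]
tcp_rot: [0.0, 0.828, -0.561, 0.0]
contact_force: [-0.3, 0.7, 0.2]
grip_width: 0.8
grasp_force: 0.0
```

```bash
python3 st.py
```

```text
14.0 [ 447.6 -151.3   97.9] yaw -1.190 F [-0.3  0.7  0.2] M [ 0.002  0.048 -0.008] grip 0.0 0.8 tz [ 0. -0. -1.]
```

>>> servo_tool(deltas=[{"dx":0,"dy":0,"dz":0,"ax":0,"ay":0,"az":0,"fingers":1},{"dx":0,"dy":0,"dz":0,"ax":0,"ay":0,"az":0,"fingers":1},{"dx":0,"dy":0,"dz":0,"ax":0,"ay":0,"az":0,"fingers":1},{"dx":0,"dy":0,"dz":0,"ax":0,"ay":0,"az":0,"fingers":1},{"dx":0,"dy":0,"dz":0,"ax":0,"ay":0,"az":0,"fingers":1}], force=40)

```text
time_s: 14.62
position: [448.9, -150.7, 98.9]
tcp_rot: [-0.001, 0.828, -0.56, 0.002]
contact_force: [4.8, 3.0, 4.0]
grip_width: 0.448
grasp_force: 40.0
```

```bash
python3 st.py
```

```text
14.625 [ 448.9 -150.7   98.9] yaw -1.189 F [4.8 3.  4. ] M [ 0.985 -1.592 -0.074] grip 40.0 0.448 tz [ 0.004  0.    -1.   ]
```

>>> servo_tool(deltas=[{"dx":0,"dy":0,"dz":0,"ax":0,"ay":0,"az":0.02,"fingers":1},{"dx":0,"dy":0,"dz":0,"ax":0,"ay":0,"az":0.04,"fingers":1},{"dx":0,"dy":0,"dz":0,"ax":0,"ay":0,"az":0.06,"fingers":1}])

```text
time_s: 15.0
position: [448.7, -150.8, 98.8]
tcp_rot: [-0.001, 0.793, -0.609, 0.001]
contact_force: [4.8, 2.6, 5.3]
grip_width: 0.448
grasp_force: 40.1
```

```bash
python3 st.py
```

```text
15.0 [ 448.7 -150.8   98.8] yaw -1.310 F [4.8 2.6 5.3] M [ 0.921 -1.318  0.066] grip 40.1 0.448 tz [ 0.003 -0.    -1.   ]
```

>>> servo_tool(deltas=[{"dx":0,"dy":-0.0025,"dz":0,"ax":0,"ay":0,"az":0.015,"fingers":1},{"dx":0,"dy":-0.0025,"dz":0,"ax":0,"ay":0,"az":0.03,"fingers":1}])

```text
time_s: 15.25
position: [448.6, -150.8, 98.8]
tcp_rot: [-0.0, 0.774, -0.633, 0.0]
contact_force: [-0.7, 3.2, 7.3]
grip_width: 0.448
grasp_force: 40.2
```

```bash
python3 st.py
```

```text
15.25 [ 448.6 -150.8   98.8] yaw -1.370 F [-0.7  3.2  7.3] M [0.979 0.193 0.08 ] grip 40.2 0.448 tz [ 0.001 -0.001 -1.   ]
```

>>> servo_tool(deltas=[{"dx":0,"dy":0,"dz":0,"ax":0,"ay":0,"az":0.01,"fingers":1},{"dx":0,"dy":0,"dz":0,"ax":0,"ay":0,"az":0.02,"fingers":1}])

```text
time_s: 15.5
position: [448.6, -150.8, 98.8]
tcp_rot: [-0.0, 0.762, -0.648, 0.0]
contact_force: [-2.1, 2.9, 6.7]
grip_width: 0.446
grasp_force: 40.2
```

```bash
python3 st.py
```

```text
15.5 [ 448.6 -150.8   98.8] yaw -1.410 F [-2.1  2.9  6.7] M [1.017 0.238 0.109] grip 40.2 0.446 tz [ 0.001 -0.001 -1.   ]
```

>>> servo_tool(deltas=[{"dx":0,"dy":0,"dz":0,"ax":0,"ay":0,"az":0.01,"fingers":1},{"dx":0,"dy":0,"dz":0,"ax":0,"ay":0,"az":0.02,"fingers":1}])

```text
time_s: 15.75
position: [448.5, -150.8, 98.8]
tcp_rot: [0.0, 0.748, -0.663, 0.0]
contact_force: [-1.7, 3.3, 7.7]
grip_width: 0.446
grasp_force: 40.2
```

```bash
python3 st.py
```

```text
15.75 [ 448.5 -150.8   98.8] yaw -1.450 F [-1.7  3.3  7.7] M [1.057 0.259 0.123] grip 40.2 0.446 tz [ 0.001 -0.001 -1.   ]
```

>>> servo_tool(deltas=[{"dx":0,"dy":0,"dz":0,"ax":0,"ay":0,"az":0.01,"fingers":1},{"dx":0,"dy":0,"dz":0,"ax":0,"ay":0,"az":0.02,"fingers":1}])

```text
time_s: 16.0
position: [448.4, -150.8, 98.8]
tcp_rot: [0.0, 0.735, -0.678, 0.0]
contact_force: [-1.8, 2.6, 7.8]
grip_width: 0.446
grasp_force: 40.3
```

```bash
python3 st.py
```

```text
16.0 [ 448.4 -150.8   98.8] yaw -1.490 F [-1.8  2.6  7.8] M [1.036 0.442 0.121] grip 40.3 0.446 tz [ 0.    -0.001 -1.   ]
```

>>> servo_tool(deltas=[{"dx":0,"dy":0,"dz":0,"ax":0,"ay":0,"az":0.01,"fingers":1},{"dx":0,"dy":0,"dz":0,"ax":0,"ay":0,"az":0.02,"fingers":1}])

```text
time_s: 16.25
position: [448.4, -150.8, 98.8]
tcp_rot: [0.0, 0.721, -0.693, 0.0]
contact_force: [-2.5, 4.5, 8.6]
grip_width: 0.444
grasp_force: 40.3
```

```bash
python3 st.py
```

```text
16.25 [ 448.4 -150.8   98.8] yaw -1.530 F [-2.5  4.5  8.6] M [1.072 0.482 0.086] grip 40.3 0.444 tz [ 0.    -0.001 -1.   ]
```

>>> servo_tool(deltas=[{"dx":0,"dy":0,"dz":0,"ax":0,"ay":0,"az":0.01,"fingers":1},{"dx":0,"dy":0,"dz":0,"ax":0,"ay":0,"az":0.02,"fingers":1}])

```text
time_s: 16.5
position: [448.3, -150.9, 98.8]
tcp_rot: [0.0, 0.707, -0.707, 0.0]
contact_force: [-2.6, 3.5, 8.3]
grip_width: 0.446
grasp_force: 40.3
```

```bash
python3 st.py
```

```text
16.5 [ 448.3 -150.9   98.8] yaw -1.570 F [-2.6  3.5  8.3] M [1.048 0.571 0.094] grip 40.3 0.446 tz [ 0.    -0.001 -1.   ]
```

>>> servo_tool(deltas=[{"dx":0,"dy":0,"dz":0,"ax":0,"ay":0,"az":0.01,"fingers":1},{"dx":0,"dy":0,"dz":0,"ax":0,"ay":0,"az":0.02,"fingers":1}])

```text
time_s: 16.75
position: [448.2, -150.8, 98.8]
tcp_rot: [-0.0, -0.693, 0.721, -0.0]
contact_force: [-2.9, 2.9, 7.8]
grip_width: 0.443
grasp_force: 40.3
```

```bash
python3 st.py
```

```text
16.75 [ 448.2 -150.8   98.8] yaw -1.610 F [-2.9  2.9  7.8] M [1.104 0.726 0.152] grip 40.3 0.443 tz [-0.    -0.001 -1.   ]
```

>>> servo_tool(deltas=[{"dx":0,"dy":0,"dz":0,"ax":0,"ay":0,"az":0.01,"fingers":1},{"dx":0,"dy":0,"dz":0,"ax":0,"ay":0,"az":0.02,"fingers":1}])

```text
time_s: 17.0
position: [448.2, -150.8, 98.8]
tcp_rot: [-0.0, -0.679, 0.735, -0.0]
contact_force: [-3.5, 3.1, 8.6]
grip_width: 0.442
grasp_force: 40.3
```

```bash
python3 st.py
```

```text
17.0 [ 448.2 -150.8   98.8] yaw -1.650 F [-3.5  3.1  8.6] M [1.079 0.818 0.254] grip 40.3 0.442 tz [-0.    -0.001 -1.   ]
```

>>> servo_tool(deltas=[{"dx":0,"dy":0,"dz":0,"ax":0,"ay":0,"az":0.01,"fingers":1},{"dx":0,"dy":0,"dz":0,"ax":0,"ay":0,"az":0.02,"fingers":1}])

```text
time_s: 17.25
position: [448.1, -150.9, 98.8]
tcp_rot: [-0.0, -0.664, 0.748, -0.0]
contact_force: [-4.5, 2.8, 8.2]
grip_width: 0.447
grasp_force: 40.3
```

```bash
python3 st.py
```

```text
17.25 [ 448.1 -150.9   98.8] yaw -1.690 F [-4.5  2.8  8.2] M [1.152 0.941 0.24 ] grip 40.3 0.447 tz [-0.    -0.001 -1.   ]
```

```bash
python3 - <<'E'
from h import *
for i in range(8):
    get_image('top'); print(round(arm.read_state()['moment'][2],3),end=' ')
E
```

```text
0.163 0.062 0.07 0.064 -0.004 0.049 0.014 0.082
```

>>> servo_tool(deltas=[{"dx":0,"dy":0,"dz":0,"ax":0,"ay":0,"az":0.006,"fingers":1}])

```text
time_s: 17.77
position: [448.1, -150.8, 98.8]
tcp_rot: [-0.0, -0.659, 0.752, -0.0]
contact_force: [-3.9, 4.1, 9.5]
grip_width: 0.446
grasp_force: 40.3
```

```bash
python3 st.py
```

```text
17.775 [ 448.1 -150.8   98.8] yaw -1.701 F [-3.9  4.1  9.5] M [1.166 0.909 0.195] grip 40.3 0.446 tz [-0.    -0.001 -1.   ]
```

>>> servo_tool(deltas=[{"dx":0,"dy":0,"dz":0,"ax":0,"ay":0,"az":0.004,"fingers":1}])

```text
time_s: 17.9
position: [448.1, -150.8, 98.8]
tcp_rot: [-0.0, -0.656, 0.754, -0.0]
contact_force: [-4.6, 4.4, 8.6]
grip_width: 0.446
grasp_force: 40.3
```

```bash
python3 st.py
```

```text
17.9 [ 448.1 -150.8   98.8] yaw -1.710 F [-4.6  4.4  8.6] M [1.213 0.963 0.242] grip 40.3 0.446 tz [-0.    -0.001 -1.   ]
```

>>> servo_tool(deltas=[{"dx":0,"dy":0,"dz":0,"ax":0,"ay":0,"az":0.004,"fingers":1}])

```text
time_s: 18.02
position: [448.1, -150.8, 98.8]
tcp_rot: [-0.0, -0.653, 0.757, -0.0]
contact_force: [-4.1, 3.9, 8.3]
grip_width: 0.447
grasp_force: 40.3
```

```bash
python3 st.py
```

```text
18.025 [ 448.1 -150.8   98.8] yaw -1.717 F [-4.1  3.9  8.3] M [1.194 0.974 0.218] grip 40.3 0.447 tz [-0.    -0.001 -1.   ]
```

While turning, the moment rose from a free level of about 0.10 to about 0.23 N m, which is a jaw force of about 16 N. That's firm and well below cracking, so I'm releasing and retreating.

>>> servo_tool(deltas=[{"dx":0,"dy":0,"dz":0,"ax":0,"ay":0,"az":0,"fingers":0.2},{"dx":0,"dy":0,"dz":0,"ax":0,"ay":0,"az":0,"fingers":0.2},{"dx":0,"dy":0,"dz":0,"ax":0,"ay":0,"az":0,"fingers":0.2},{"dx":0,"dy":0,"dz":-0.08,"ax":0,"ay":0,"az":0,"fingers":0.2},{"dx":0,"dy":0,"dz":-0.2,"ax":0,"ay":0,"az":0,"fingers":0.2},{"dx":0,"dy":0,"dz":-0.34,"ax":0,"ay":0,"az":0,"fingers":0.2},{"dx":-0.12,"dy":-0.03,"dz":-0.367,"ax":0,"ay":0,"az":0,"fingers":0.2},{"dx":-0.25,"dy":-0.03,"dz":-0.367,"ax":0,"ay":0,"az":0,"fingers":0.2},{"dx":-0.25,"dy":-0.03,"dz":-0.367,"ax":0,"ay":0,"az":0,"fingers":0.2},{"dx":-0.25,"dy":-0.03,"dz":-0.367,"ax":0,"ay":0,"az":0,"fingers":0.2}])

```text
time_s: 19.27
position: [474.8, -53.7, 244.1]
tcp_rot: [-0.0, -0.654, 0.757, -0.0]
contact_force: [-0.4, -0.0, 0.1]
grip_width: 0.798
grasp_force: 0.0
```

```bash
python3 st.py; python3 - <<'E'
from h import *
im,c=grab('wrist','w8'); hsv=cv2.cvtColor(im,cv2.COLOR_BGR2HSV)
m=((hsv[...,1]<45)&(hsv[...,2]>165)).astype(np.uint8); m[:,:120]=0; m[:,260:]=0; m[150:]=0
n,l,st,ce=cv2.connectedComponentsWithStats(m); i=1+st[1:,4].argmax(); r=cv2.minAreaRect(cv2.findNonZero((l==i).astype(np.uint8))); print(r)
b=cv2.boxPoints(r); W=np.array([ray('w8',*p,120) for p in b]); print(W.round(1))
for v in(40,): print(im[v,180:300:2].mean(1).astype(int).tolist())
E
```

```text
19.275 [474.8 -53.7 244.1] yaw -1.717 F [-0.4 -0.   0.1] M [-0.062 -0.009  0.012] grip 0.0 0.798 tz [-0.001 -0.001 -1.   ]
((196.2025909423828, 72.42381286621094), (147.06564331054688, 13.271601676940918), 83.81138610839844)
[[ 551.9 -196.1  120. ]
 [ 543.  -195.7  120. ]
 [ 555.6  -98.9  120. ]
 [ 565.5  -99.3  120. ]]
[70, 83, 86, 150, 185, 188, 186, 189, 182, 183, 131, 72, 69, 68, 72, 68, 68, 67, 68, 66, 68, 88, 131, 144, 146, 145, 142, 140, 142, 143, 145, 148, 137, 89, 54, 53, 79, 117, 119, 119, 122, 120, 121, 118, 121, 120, 118, 124, 120, 120, 121, 121, 118, 120, 119, 109, 95, 111, 117, 119]
```

The board is upright with its near end at y = -99, so still centred. It's seated against the backstop and the robot is clear.

```bash
python3 -c "
from station import arm; print(arm.sign_off())"
```

```text
the job is handed in; nothing more can be done
None
```

The wide board stands upright and centred in the grey clamp, gripped at about 16 N (estimated from the turning torque), and the job was handed in at about 19 s; I have not been told the verdict.

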